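Load the mug carrier and pin it with the keeper rod

TASK

Stand every mug on the worktop on a pad of the mug carrier, one mug to a pad and still upside down, each centred on its pad with its handle lying over the blue stripe so that it points straight to the carrier's open front. When all the mugs are loaded, push the red-handled keeper rod from the right through the eyelets of both front posts until its handle is right up against the right post, and let go. Leave the cup, the creamers and the fork that stand about where they are.

Things in the scene. Friction and masses are not known exactly. Their poses are not given: they have to be found in the camera images.
- carrier: Wooden mug carrier, fixed on the worktop; origin on the worktop; x points from its open front (robot's side) to its rear wall, y left. Floor x -170..+130, y -112..+112, 6 mm thick; rear and side walls 36 mm high, 10 thick, front open. Two rows of two flat black pads (80 mm across), each with a blue stripe towards the front. A steel post plate with an eyelet at each front corner (see eye_right)
- pad_rear_left (a point): centre of the rear-left pad, on the carrier's floor (carrier x = 68, y = 50 mm, z = 6 mm)
- pad_rear_right (a point): centre of the rear-right pad, on the carrier's floor (carrier x = 68, y = -50 mm, z = 6 mm)
- pad_front_left (a point): centre of the front-left pad, on the carrier's floor (carrier x = -56, y = 50 mm, z = 6 mm)
- pad_front_right (a point): centre of the front-right pad, on the carrier's floor (carrier x = -56, y = -50 mm, z = 6 mm)
- eye_right (a point): centre of the right eyelet's mouth on the right post's outer face (carrier x -150, y -112, z 48 mm); axes as the carrier's. Eyelet: round hole 18 mm across, axis along carrier y. Post plates: 36 (x) x 12 (y) x 68 mm high, centred at y -106 and +106 mm; the left one has the same eyelet, its outer mouth at y +112
- keeper_rod: keeper rod, 0.16 kg, lying loose in front of the carrier: square red handle 80 x 24 x 24 mm (too big for an eyelet) and a round steel shaft 10 mm thick, 244 mm long, tapering to 4 mm over the last 12 mm. Origin at the handle's middle on the axis (12 mm up as it lies); x points along the shaft to the tip. Centre of mass inside the handle, ahead of its middle
- rod_tip (a point): tip of the rod's shaft, 284 mm ahead of the handle's middle on the rod's axis
- rod_shoulder (a point): front end face of the red handle, where the shaft begins, 40 mm ahead of the handle's middle on the rod's axis
- mug_a: white mug standing upside down, 94 mm high, 86 mm across, about 0.24 kg; absent in some runs. Origin on its underside in the middle of its 86 x 115 mm outline; z up, handle towards -y: 16 mm thick (x), y -57..-29, z 15..77 mm, behaving as a solid web; can be pinched from above across its thickness at y -44, z 58 mm
- centre_a (a point): point on the axis of mug a's round body, at its underside (mug y = +14 mm; the body's radius is 43 mm)
- mug_b: white mug standing upside down, 94 mm high, 86 mm across, about 0.24 kg; absent in some runs. Origin on its underside in the middle of its 86 x 115 mm outline; z up, handle towards -y: 16 mm thick (x), y -57..-29, z 15..77 mm, behaving as a solid web; can be pinched from above across its thickness at y -44, z 58 mm
- centre_b (a point): point on the axis of mug b's round body, at its underside (mug y = +14 mm; the body's radius is 43 mm)
- mug_c: white mug standing upside down, 94 mm high, 86 mm across, about 0.24 kg; absent in some runs. Origin on its underside in the middle of its 86 x 115 mm outline; z up, handle towards -y: 16 mm thick (x), y -57..-29, z 15..77 mm, behaving as a solid web; can be pinched from above across its thickness at y -44, z 58 mm
- centre_c (a point): point on the axis of mug c's round body, at its underside (mug y = +14 mm; the body's radius is 43 mm)
- mug_d: white mug standing upside down, 94 mm high, 86 mm across, about 0.24 kg; absent in some runs. Origin on its underside in the middle of its 86 x 115 mm outline; z up, handle towards -y: 16 mm thick (x), y -57..-29, z 15..77 mm, behaving as a solid web; can be pinched from above across its thickness at y -44, z 58 mm
- centre_d (a point): point on the axis of mug d's round body, at its underside (mug y = +14 mm; the body's radius is 43 mm)
- cup_left: white ribbed cup upside down, 70 mm across, 60 mm high, left of the carrier; a bystander, origin at the middle of its underside
- creamer_a: creamer pod, 45 mm across, 21 mm high, front left; a bystander, origin at the middle of its underside
- creamer_b: creamer pod, 45 mm across, 21 mm high, right, beyond the mugs; a bystander, origin at the middle of its underside
- creamer_c: creamer pod, 46 mm across, 21 mm high, left of the carrier's front; a bystander, origin at the middle of its underside
- fork: fork, 200 mm long, at the left; a bystander, origin at the middle of its underside

How it is judged (in metres and radians):
On the way, in this order (a step that is already met when the one before it is completed fails the run):
1. every mug that is there stands upside down on a pad of the carrier, handle along the stripe to the open front ((horizontal distance between centre_a and pad_rear_left below 0.02 m or horizontal distance between centre_a and pad_rear_right below 0.02 m or horizontal distance between centre_a and pad_front_left below 0.02 m or horizontal distance between centre_a and pad_front_right below 0.02 m) and y of eye_right in the frame of mug_a below 0 m and angle between the y axis of each of mug_a, mug_b, mug_c, mug_d and the x axis of carrier, either way round below 0.27 rad and angle between each of mug_a, mug_b, mug_c, mug_d's own z axis and vertical below 0.1 rad and z of each of mug_a, mug_b, mug_c, mug_d in the frame of carrier below 0.01 m and linear speed of each of mug_a, mug_b, mug_c, mug_d below 0.03 m/s and (horizontal distance between centre_b and pad_rear_left below 0.02 m or horizontal distance between centre_b and pad_rear_right below 0.02 m or horizontal distance between centre_b and pad_front_left below 0.02 m or horizontal distance between centre_b and pad_front_right below 0.02 m) and y of eye_right in the frame of mug_b below 0 m and (horizontal distance between centre_c and pad_rear_left below 0.02 m or horizontal distance between centre_c and pad_rear_right below 0.02 m or horizontal distance between centre_c and pad_front_left below 0.02 m or horizontal distance between centre_c and pad_front_right below 0.02 m) and y of eye_right in the frame of mug_c below 0 m and (horizontal distance between centre_d and pad_rear_left below 0.02 m or horizontal distance between centre_d and pad_rear_right below 0.02 m or horizontal distance between centre_d and pad_front_left below 0.02 m or horizontal distance between centre_d and pad_front_right below 0.02 m) and y of eye_right in the frame of mug_d below 0 m), for 0.2 s.
2. the keeper rod is through both eyelets with its handle up against the right post (y of rod_tip in the frame of carrier above 0.118 m and x of rod_tip in the frame of carrier between -0.163 and -0.137 m and z of rod_tip in the frame of carrier between 0.035 and 0.061 m and x of rod_shoulder in the frame of carrier between -0.163 and -0.137 m and z of rod_shoulder in the frame of carrier between 0.035 and 0.061 m and y of rod_shoulder in the frame of carrier above -0.122 m), for 0.2 s.
At the end, for the whole second after the job is handed in: Every mug rests upside down on the floor: axis within 20 mm of a pad centre, handle to the open front within 15 degrees of the stripe. The rod rests in both eyelets, tip at least 6 mm past the left post, handle within 10 mm of the right post (all of step 1 and all of step 2 and linear speed of keeper_rod below 0.03 m/s); the robot touches nothing.
It fails at once if a bystander (cup, creamer or fork) is shifted more than 5 cm (distance of any of cup_left, creamer_a, creamer_b, creamer_c, fork from where it was at the start of the episode above 0.05 m).
Of mug_a, mug_b, mug_c, mug_d only 3 to 4 are there at a start; the rules pass over those that are not, and their reading is None.
At some moment in a run one of mug_a, mug_b, mug_c, mug_d may be knocked a few centimetres aside while the robot is not near it.
It also fails if it takes over 210 s, if anything falls off the work surface, if the arm or the gripper's body presses on something with over 40 N, if the wrist force passes 120 N, or if a joint passes its speed limit or range.

ROBOT

A 7-joint arm with a two-finger parallel gripper is mounted at the origin on a cart in front of the work surface, level with it; the furniture and walls round the work are solid. World frame = base frame: x ahead of the robot, y to its left, z up, the work surface at z = 0. Lengths are in mm, angles in rad, forces in N, time in s.
With the tool pointing down it reaches from about 400 to 900 mm from the base axis. Payload 5.6 kg.
Tool frame: the origin (TCP) lies midway between the tips of the shut fingers; the grasp point (between the pads) lies 19 mm behind it; z points along the fingers, y is the line along which they close (so a half turn about z gives the same grasp; the last joint's range is limited). The gripper opens to 92 mm and grips with 3 to 60 N. Pads are 20 mm wide; open, the fingers measure 128 mm over their backs; the gripper's body (75 mm by 189 mm) begins 69 mm behind the grasp point.
Start: joints at [1.119, 0.468, -0.012, 1.603, 0.006, 1.071, -0.056], TCP at [258.341, -596.464, 214.592] pointing down, gripper open.
Joint ranges: [-2.53, 2.53], [-0.31, 2.02], [-1.57, 1.55], [0.28, 2.44], [-1.29, 4.43], [0.15, 1.84], [-2.92, 2.92]. Speed limits (rad/s): [2.57, 2.57, 3.14, 3.14, 3.14, 3.14, 3.14].

INTERFACE

Orientations are given as a rotation vector (axis times angle).
In Python, from cell import robot, grip, kin, viewer gives the robot as it stands. Calls block until the motion is done:
- robot.movep(position, orientation): joint-space move of the TCP to a pose.
- robot.servo_line(position, feed=150, rotation=None): straight line of the TCP; rotation=None keeps the orientation; feed is the mean speed in mm/s.
- robot.goto_joints(angles): joint-space move.
- grip(opening, newtons=None): opening from 0.0 (shut) to 1.0 (fully open); newtons is the grip in N (None keeps the last); returns when the fingers have stopped.
- robot.hold(seconds).
- kin.ik(position, orientation): joint angles nearest the present ones, or None.
- robot.observe(): the state.
- viewer.read_camera(name): name is "scene" or "top"; returns the picture (480x640x3 uint8, red, green, blue); there is no depth.
- viewer.camera_info(name): a dict with "camera_matrix" (3x3 intrinsics, pixels), "R" (3x3) and "t" (3): a world point X has camera coordinates R X + t. Camera axes: x right, y down, z forward; pixel columns grow to the right and rows downward; lengths in mm; the calibration is good to about 2 mm. A picture is of the moment at which its call begins. camera_info takes no time and is no camera call.
A pose or a line that the arm cannot do raises robot.IKError and nothing moves.
- robot.job_done(): hands the job in; it is judged then, once.
Trained networks look in the newest picture that a camera, given by its name, has taken for a name from the list of things; names that differ only in an ending like _2 or _b are one class to them, and where a whole thing is asked for, a point or a joint stands for the part that bears it (a point fixed in the world has none). Each returns a list of dicts, best first, with "confidence" (0 to 1); they miss things now and then, are a little off and sometimes report something else, mostly with a low value. They report only what shows in the picture. A call takes as long as a camera call.
- viewer.silhouettes(name, camera): "mask" (480x640 bool, what is visible of it).
- viewer.pinpoint(name, camera): "at" ([x, y, z] in mm, in the coordinates of the camera as it stood for that picture, good to about 4 mm: a listed point, or the origin of a listed thing).
The state is a dict: "t": time; "joints": joint angles; "joint_velocities": joint speeds; "joint_torque": joint torques, N m; "tcp_pos": TCP position; "tcp_rot": TCP orientation; "contact_force": force on the tool from outside, world axes, zero at the start; "wrist_torque": the same for the moment, N m; "grip_width": opening from 0.0 (shut) to 1.0 (fully open); "grip_force": force on a finger pad.
Only numpy, scipy, OpenCV 4.12 (cv2) and the standard library are available. Lean on these libraries where they do the work, as an engineer would, in place of code of your own. Each camera call takes 0.05 s, during which the arm holds its last target. There are 200 camera calls.

## Working session

There is one attempt and no reset: what is moved stays moved. The work goes in short steps, each a Python script; the robot and the scene stay as the last script left them, time stands still between calls to the robot, and variables do not carry over. Pictures are saved under pics/ and viewed, at most 14 in all, crops included, and the job is handed in when it is done.

```bash
ls; mkdir -p pics
python3 - <<'E'
from cell import robot, grip, kin, viewer
import cv2, numpy as np
for c in ("scene","top"):
    im=viewer.read_camera(c); cv2.imwrite(f"pics/{c}0.png",im[:,:,::-1])
    i=viewer.camera_info(c); print(c,i)
    R=np.array(i["R"]);t=np.array(i["t"])
    for n in ("carrier","pad_rear_left","pad_rear_right","pad_front_left","pad_front_right","eye_right","keeper_rod","rod_tip","rod_shoulder","mug_a","centre_a","cup_left","creamer_a","fork"):
        for d in viewer.pinpoint(n,c):
            print(n,round(d["confidence"],2),np.round(R.T@(np.array(d["at"])-t),0))
print(robot.observe())
E
```

```text
pics
scene {'camera_matrix': array([[554.67435573,   0.        , 316.24930147],
       [  0.        , 554.67435573, 239.28317582],
       [  0.        ,   0.        ,   1.        ]]), 'R': array([[-0.64933026, -0.7605053 , -0.00137819],
       [-0.44008823,  0.37723031, -0.814874  ],
       [ 0.6202359 , -0.52851582, -0.57963649]]), 't': array([ 349.44275682,  328.6249557 , 1043.70572586])}
carrier 0.72 [642.  74.   2.]
carrier 0.36 [711. 119.   5.]
pad_rear_left 0.94 [711. 121.   6.]
pad_rear_left 0.31 [577.  30.   1.]
pad_rear_left 0.29 [ 482. -208.   -4.]
pad_rear_right 0.62 [706.  20.   8.]
pad_front_left 0.64 [584. 137.   7.]
pad_front_right 0.8 [577.  31.   4.]
pad_front_right 0.55 [475. 428.   0.]
pad_front_right 0.17 [514. 374.   0.]
eye_right 0.67 [474. 427.   2.]
eye_right 0.61 [484. -25.  53.]
keeper_rod 0.75 [ 390. -320.   11.]
keeper_rod 0.64 [587. 135.   8.]
rod_tip 0.82 [400. -36.  13.]
rod_shoulder 0.91 [ 390. -280.   12.]
rod_shoulder 0.5 [485. -23.  49.]
mug_a 0.93 [ 493. -339.   -1.]
mug_a 0.92 [ 649. -171.    5.]
mug_a 0.9 [ 482. -211.   -1.]
mug_a 0.78 [ 639. -34
[... 1645 characters left out ...]
1, -0.01160451,  1.60270563,  0.00599647,
        1.07138161, -0.05628346]), 'joint_velocities': array([ 1.72728449e-04,  3.59155725e-04,  1.43399411e-03,  1.31777383e-03,
        4.61386111e-05, -1.03259972e-03, -1.65140860e-03]), 'joint_torque': array([-1.27206827e-04, -5.20412242e+01, -1.24070869e-02, -2.44052750e+01,
       -5.66305511e-02,  1.14142758e-02,  9.42640611e-06]), 'tcp_pos': array([ 258.3412858 , -596.46804296,  214.59975745]), 'tcp_rot': array([ 3.07615387e+00,  6.37567104e-01, -3.06276840e-05]), 'contact_force': array([-0.02956512, -0.48678347, -0.34630871]), 'wrist_torque': array([-0.00380371,  0.0245336 , -0.00904777]), 'grip_force': 0.0, 'grip_width': 1.0019951132341394}
```

View pics/top0.png

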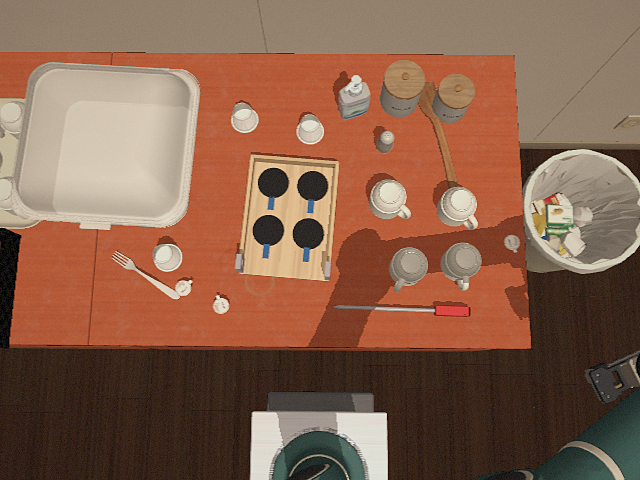

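View pics/scene0.png

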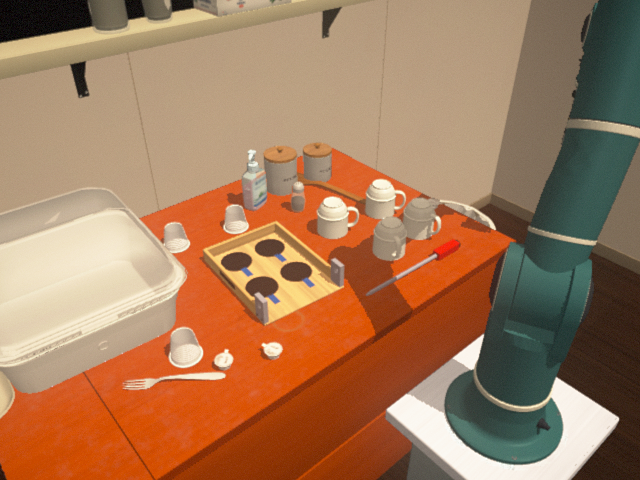

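The top view shows four mugs right of the carrier, at pixels (388,197), (458,206), (408,266) and (461,262). The rod lies at row 310 with its handle at (452,311), and the carrier is turned slightly. I'll fit the mug poses by silhouette in both views and the carrier from the black pads.

```bash
cat > h.py <<'E'
from cell import robot, grip, kin, viewer
import cv2, numpy as np
from scipy.optimize import minimize
CAM={c:viewer.camera_info(c) for c in ("scene","top")}
def proj(P,c):
    i=CAM[c]; q=(np.atleast_2d(P)@np.array(i["R"]).T+np.array(i["t"]))@np.array(i["camera_matrix"]).T
    return q[:,:2]/q[:,2:]
def world(at,c):
    i=CAM[c]; return np.array(i["R"]).T@(np.array(at)-np.array(i["t"]))
def ray(uv,c,z):
    i=CAM[c]; R=np.array(i["R"]); o=-R.T@np.array(i["t"])
    d=R.T@np.linalg.solve(np.array(i["camera_matrix"]),[uv[0],uv[1],1.]); return o+d*(z-o[2])/d[2]
def tri(uvs):  # {cam:(u,v)} -> least-squares point, gap
    A=np.zeros((3,3));b=np.zeros(3)
    for c,uv in uvs.items():
        i=CAM[c];R=np.array(i["R"]);o=-R.T@np.array(i["t"])
        d=R.T@np.linalg.solve(np.array(i["camera_matrix"]),[uv[0],uv[1],1.]);d/=np.linalg.norm(d)
        M=np.eye(3)-np.outer(d,d);A+=M;b+=M@o
    return np.linalg.solve(A,b)
ang=np.linspace(0,2*np.pi,40)
def ring(r,z): return np.c_[r*np.cos(ang),r*np.sin(ang),0*ang+z]
S=4
def model(p,c,z0=0.):   # p = axis x,y, handle dir, top radius
    x,y,h,rt=p
    m=np.zeros((480*S,640*S),np.uint8)
    ch,sh=np.cos(h),np.sin(h)
    box=np.array([[r,s,z] for r in(35,71) for s in(-8,8) for z in(15,77)],float)
    box=np.c_[box[:,0]*ch-box[:,1]*sh,box[:,0]*sh+box[:,1]*ch,box[:,2]]
    for P in (np.r_[ring(43,0),ring(43,50),ring(rt,94)],box):
        uv=((proj(P+[x,y,z0],c)+.5)*S).round().astype(np.int32)
        cv2.fillConvexPoly(m,cv2.convexHull(uv),255)
    return cv2.resize(m,(640,480),interpolation=cv2.INTER_AREA)/255.
def look(name,cams=("top","scene"),save=None):
    out={}
    for c in cams:
        im=viewer.read_camera(c)
        if save: cv2.imwrite(f"pics/{save}_{c}.png",im[:,:,::-1])
        out[c]=(viewer.pinpoint(name,c),viewer.silhouettes(name,c),im)
    return out
def mugs(save=None,cams=("top","scene"),z0=0.,verbose=1):
    L=look("centre_a",cams,save); pts=[]
    for c in cams:
        for d in L[c][0]:
            w=world(d["at"],c)
            if d["confidence"]<.3 or abs(w[2])>25: continue
            for q in pts:
                if np.hypot(*(q[0]-w[:2]))<50: q.append(w[:2]);break
            else: pts.append([w[:2]])
    res=[]
    for q in pts:
        g=np.mean(q,0); M={}
        zz=6. if in_carrier(g) else z0
        for c in cams:
            uv=proj([*g,45+zz],c)[0].round().astype(int)
            cand=[s for s in L[c][1] if 400<s["mask"].sum()<5000 and s["mask"][max(0,uv[1]-3):uv[1]+4,max(0,uv[0]-3):uv[0]+4].mean()>.5]
            if cand: M[c]=cand[0]["mask"]
        if not M: continue
        oth={c:np.any([s["mask"] for s in L[c][1] if s["mask"] is not M[c] and s["confidence"]>.4 and (s["mask"]&M[c]).sum()<.2*M[c].sum()] or [np.zeros((480,640),bool)],0) for c in M}
        def cost(p):
            e=0
            for c in M:
                m=model(p,c,zz); v=~oth[c]
                e+=np.abs(m-M[c])[v].sum()/M[c].sum()
            return e/len(M)
        best=min(((cost([*g,h,35]),h) for h in np.arange(0,6.28,.3)))
        r=minimize(cost,[*g,best[1],35],method="Nelder-Mead",options=dict(initial_simplex=np.array([[*g,best[1],35]]*5)+np.vstack([np.zeros(4),np.diag([6,6,.25,4])]),xatol=.02,fatol=1e-4,maxiter=200))
        ok=r.x.copy(); ok[2]=(ok[2]+np.pi)%(2*np.pi)-np.pi
        res.append((ok,r.fun))
        if verbose: print("mug",ok.round(2),"cost",round(r.fun,3),"seen",list(M),"net",np.round(q,0).tolist())
    return res
def in_carrier(g): return 480<g[0]<790 and -50<g[1]<200
def down(phi): return np.pi*np.array([np.cos(phi/2),np.sin(phi/2),0])
E
python3 - <<'E'
from h import *
import cv2
ims={}
P={}
for c in CAM:
    im=viewer.read_camera(c); ims[c]=im
    g=im.max(2)
    n,l,s,cen=cv2.connectedComponentsWithStats((g<55).astype(np.uint8))
    for nm,w in dict(RL=(710,122,6),RR=(705,21.5,6),FL=(584,135,6),FR=(578,30,6)).items():
        uv=proj(w,c)[0]; k=min(range(1,n),key=lambda k:np.hypot(*(cen[k]-uv)))
        print(c,nm,uv.round(),cen[k].round(1),s[k,4]); P.setdefault(nm,{})[c]=cen[k]
X={k:tri(v) for k,v in P.items()}
for k in X: print(k,X[k].round(1),ray(P[k]["top"],"top",6).round(1),ray(P[k]["scene"],"scene",6).round(1))
loc=dict(RL=(68,50),RR=(68,-50),FL=(-56,50),FR=(-56,-50))
A=np.array([loc[k] for k in X],float);B=np.array([X[k][:2] for k in X])
a=A-A.mean(0);b=B-B.mean(0)
yaw=np.arctan2((a[:,0]*b[:,1]-a[:,1]*b[:,0]).sum(),(a*b).sum());R=np.array([[np.cos(yaw),-np.sin(yaw)],[np.sin(yaw),np.cos(yaw)]])
o=B.mean(0)-R@A.mean(0); print("carrier",o,yaw,"res",(B-o-A@R.T).round(1).tolist())
mugs("m0")
E
```

```text
scene RL [236. 262.] [79.4 77.3] 334
scene RR [269. 247.] [490.5 292.5] 2
scene FL [261. 288.] [490. 295.] 1
scene FR [297. 272.] [490. 295.] 1
top RL [273. 182.] [272.8 182.2] 685
top RR [313. 184.] [312.2 185.3] 684
top FL [267. 230.] [267.9 229.7] 717
top FR [309. 233.] [307.6 233.1] 712
RL [621.5 240.9 523.2] [709.3 123.3   6. ] [2332.9 -104.8    6. ]
RR [370.3 -40.1 234.4] [701.9  23.5   6. ] [ 217. -270.    6.]
FL [301.4  41.3 278.4] [585.9 132.6   6. ] [ 212.4 -261.5    6. ]
FR [327.1 -34.5 201.1] [578.2  33.3   6. ] [ 212.4 -261.5    6. ]
carrier [399.06251078  51.77852794] 0.01853710974322904 res [[155.4, 137.8], [-97.7, -43.2], [-40.8, -59.4], [-16.9, -35.3]]
mug [ 493.55 -212.74    2.63   30.4 ] cost 0.076 seen ['top', 'scene'] net [[491.0, -212.0], [494.0, -216.0]]
mug [ 662.98 -163.81   -2.39   27.81] cost 0.152 seen ['top', 'scene'] net [[661.0, -165.0], [662.0, -163.0]]
mug [ 646.39 -333.81   -2.59   24.86] cost 0.113 seen ['top', 'scene'] net [[645.0, -331.0], [650.0, -332.0]]
mug [ 507.43 -340.89    3.05   26.14] cost 0.086 seen ['top', 'scene'] net [[503.0, -333.0], [511.0, -333.0]]
```

Run:
```python
from h import *
P={}
for c in CAM:
    im=cv2.imread(f"pics/m0_{c}.png")[:,:,::-1]
    for nm,w in dict(RL=(709,123,6),RR=(702,23,6),FL=(586,133,6),FR=(578,33,6)).items():
        uv=proj(w,c)[0].astype(int); r=26; y0,x0=uv[1]-r,uv[0]-r
        crop=im[y0:y0+2*r,x0:x0+2*r].max(2)
        n,l,s,cen=cv2.connectedComponentsWithStats((crop<crop[r,r]+35).astype(np.uint8))
        k=l[r,r]; P.setdefault(nm,{})[c]=cen[k]+[x0,y0]; print(c,nm,s[k])
X={k:tri(v) for k,v in P.items()}
for k in X: print(k,X[k].round(1),ray(P[k]["top"],"top",6).round(1),ray(P[k]["scene"],"scene",6).round(1))
loc=dict(RL=(68,50),RR=(68,-50),FL=(-56,50),FR=(-56,-50))
A=np.array([loc[k] for k in X],float);B=np.array([X[k][:2] for k in X])
a=A-A.mean(0);b=B-B.mean(0)
yaw=np.arctan2((a[:,0]*b[:,1]-a[:,1]*b[:,0]).sum(),(a*b).sum());R=np.array([[np.cos(yaw),-np.sin(yaw)],[np.sin(yaw),np.cos(yaw)]])
o=B.mean(0)-R@A.mean(0); print("carrier",o,yaw,"res",(B-o-A@R.T).round(1).tolist())
tiles=[]
for c,(x0,y0) in dict(top=(330,165),scene=(300,165)).items():
    im=cv2.imread(f"pics/m0_{c}.png"); s=viewer.read_camera(c); sil=viewer.silhouettes("mug_a",c)
    Z=2.4
    cr=cv2.resize(im[y0:y0+140,x0:x0+165],None,fx=Z,fy=Z,interpolation=cv2.INTER_CUBIC)
    for p in [(493.55,-212.74,2.63,30.4),(662.98,-163.81,-2.39,27.81),(646.39,-333.81,-2.59,24.86),(507.43,-340.89,3.05,26.14)]:
        m=cv2.resize(model(p,c)[y0:y0+140,x0:x0+165],None,fx=Z,fy=Z)
        cs,_=cv2.findContours((m>.5).astype(np.uint8),0,2); cv2.drawContours(cr,cs,-1,(0,255,0),1)
    for d in sil:
        print(c,d["confidence"],d["mask"].sum())
        m=cv2.resize(d["mask"].astype(np.float32)[y0:y0+140,x0:x0+165],None,fx=Z,fy=Z)
        cs,_=cv2.findContours((m>.5).astype(np.uint8),0,2); cv2.drawContours(cr,cs,-1,(255,0,255),1)
    tiles.append(cr)
cv2.imwrite("pics/ov.png",np.hstack(tiles))
```

```text
scene RL [ 11  17  31  18 415]
scene RR [ 12  18  29  16 376]
scene FL [ 11  16  32  36 558]
scene FR [ 12  16  30  19 452]
top RL [ 12  12  31  30 702]
top RR [ 11  12  31  30 697]
top FL [ 12  12  31  31 731]
top FR [ 12  12  31  30 725]
RL [707.9 123.2   9.9] [709.  123.5   6. ] [712.5 120.7   6. ]
RR [701.   23.8   9.2] [701.8  23.7   6. ] [704.9  21.4   6. ]
FL [586.6 133.2   1.5] [585.8 132.9   6. ] [582. 136.   6.]
FR [577.3  33.4   9.6] [577.8  33.2   6. ] [581.2  30.8   6. ]
carrier [637.23315366  78.85812841] -0.08008620151282238 res [[-1.1, -0.0], [-0.0, 0.2], [1.2, -0.0], [-0.1, -0.1]]
top 0.78 1143
top 0.78 1345
top 0.59 1280
top 0.59 1286
top 0.29 660
scene 0.88 1146
scene 0.63 1235
scene 0.63 1041
```

View pics/ov.png

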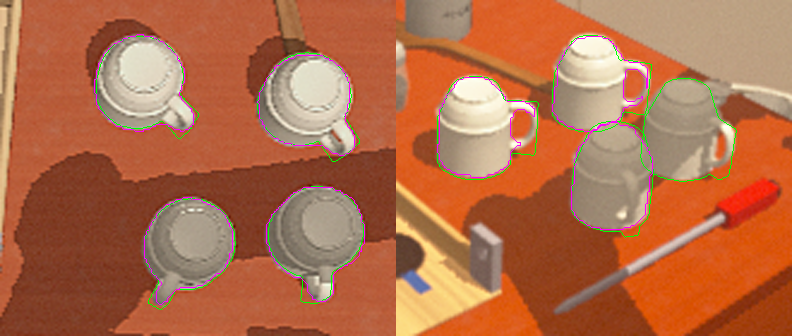

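The overlay shows that the bodies fit well, but the boxy handle skews the fitted yaws: in the left tile, the handle of mug 4 sits right of its green box at about (320,288). I'll round the handle model, fill the holes in the masks and refit.

Run:
```python
s=open('h.py').read()
s=s.replace("np.array([[r,s,z] for r in(35,71) for s in(-8,8) for z in(15,77)],float)","np.array([[r,s,z] for r,z in((35,15),(35,77),(58,77),(67,72),(71,60),(70,45),(60,24),(50,15)) for s in(-7,7)],float)")
s=s.replace('if cand: M[c]=cand[0]["mask"]','if cand: M[c]=fill(cand[0]["mask"])')
s=s.replace('if s["mask"] is not M[c] and','if')
s=s.replace("def mugs(","""def fill(m):
    cs,_=cv2.findContours(m.astype(np.uint8),cv2.RETR_EXTERNAL,cv2.CHAIN_APPROX_NONE)
    return cv2.drawContours(np.zeros((480,640),np.uint8),[max(cs,key=cv2.contourArea)],-1,1,-1)>0
def mugs(""")
s+='''
CO=np.array([637.3,78.8]); CY=-0.080
CR=np.array([[np.cos(CY),-np.sin(CY)],[np.sin(CY),np.cos(CY)]])
def car(x,y): return CO+CR@np.array([x,y],float)
'''
open('h.py','w').write(s)
from h import *
res=mugs("m1")
tiles=[];Z=2.4
for c,(x0,y0) in dict(top=(330,165),scene=(300,165)).items():
    im=cv2.imread(f"pics/m1_{c}.png")
    cr=cv2.resize(im[y0:y0+140,x0:x0+165],None,fx=Z,fy=Z,interpolation=cv2.INTER_CUBIC)
    for p,_ in res:
        m=cv2.resize(model(p,c)[y0:y0+140,x0:x0+165],None,fx=Z,fy=Z)
        cs,_=cv2.findContours((m>.5).astype(np.uint8),0,2); cv2.drawContours(cr,cs,-1,(0,255,0),1)
    tiles.append(cr)
cv2.imwrite("pics/ov1.png",np.hstack(tiles))
# rod: red blob in both views
for c in CAM:
    for n in("keeper_rod","rod_tip","rod_shoulder"):
        for d in viewer.pinpoint(n,c)[:1]: print(c,n,world(d["at"],c).round(1))
# check reach for carrier places
for n,(x,y) in dict(RL=(68,50),RR=(68,-50),FL=(-56,50),FR=(-56,-50)).items():
    g=car(x-58,y)
    for phi in (CY,CY+np.pi):
        q=kin.ik([*g,45],down(phi)); q2=kin.ik([*g,190],down(phi)); print(n,g.round(),round(phi,2),None if q is None else np.round(q,2),q2 is not None)
```

```text
mug [ 494.84 -213.22    2.65   25.82] cost 0.072 seen ['top', 'scene'] net [[492.0, -212.0], [496.0, -215.0]]
mug [ 505.99 -340.22    3.11   26.6 ] cost 0.064 seen ['top', 'scene'] net [[506.0, -337.0], [508.0, -336.0]]
mug [ 663.27 -164.01   -2.38   28.07] cost 0.05 seen ['top', 'scene'] net [[658.0, -158.0], [663.0, -162.0]]
mug [ 646.7  -334.72   -2.64   23.36] cost 0.062 seen ['top', 'scene'] net [[645.0, -334.0]]
scene keeper_rod [ 389.1 -319.2   13.1]
scene rod_tip [398.4 -38.   10.7]
scene rod_shoulder [ 392.2 -279.3   14.4]
top keeper_rod [ 6.336e+02 -3.406e+02 -4.000e-01]
top rod_tip [393.4 -29.7  18. ]
top rod_shoulder [ 644.3 -334.4    2.9]
RL [651. 128.] -0.08 [-0.04  0.71 -0.29  1.66  0.26  0.81 -2.1 ] True
RL [651. 128.] 3.06 [ 0.33  0.89 -0.87  1.63  0.79  1.    0.68] True
RR [643.  28.] -0.08 [ 0.03  0.67 -0.18  1.72  0.16  0.77 -1.87] True
RR [643.  28.] 3.06 [ 0.43  0.82 -0.77  1.69  0.69  0.93  0.88] True
FL [528. 138.] -0.08 [-0.01  0.57 -0.39  1.95  0.33  0.68 -2.25] True
FL [528. 138.] 3.06 [ 0.22  0.66 -0.69  1.94  0.6   0.76  0.67] True
FR [520.  38.] -0.08 [ 0.09  0.52 -0.28  2.02  0.23  0.63 -2.  ] True
FR [520.  38.] 3.06 [ 0.39  0.62 -0.67  2.    0.57  0.72  0.86] True
```

View pics/ov1.png

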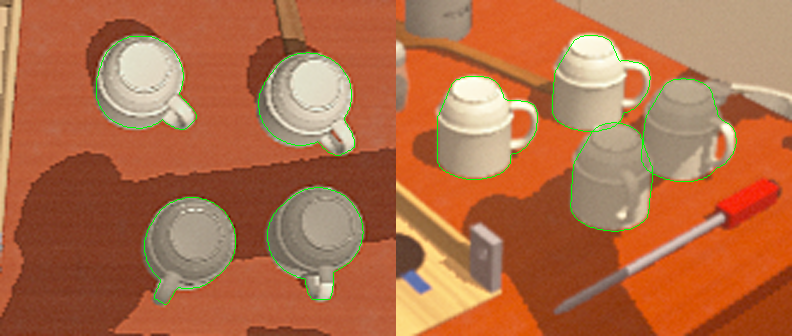

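The fits are tight now. I'll write pick and place and load the first mug.

```bash
cat >> h.py <<'E'
PAD=dict(RL=(68,50),RR=(68,-50),FL=(-56,50),FR=(-56,-50))
OPEN=0.5; ZT=195.
def st(): return robot.observe()
def seq(poses):  # total joint travel, or None
    tot=0; q0=np.array(st()["joints"])
    for p,r in poses:
        q=kin.ik(p,r)
        if q is None: return None
        tot+=np.abs(np.array(q)-q0).sum()
    return tot
def pick_place(p,pad,zs=0.,pad_xy=None):
    x,y,h=p[:3]; u=np.array([np.cos(h),np.sin(h)]); g=np.array([x,y])+58*u
    d=pad_xy if pad_xy is not None else car(PAD[pad][0]-58,PAD[pad][1])
    opts=[]
    for k in (0,np.pi):
        a,b=down(h+k),down(CY+np.pi+k)
        s=seq([([*g,ZT],a),([*g,39+zs],a),([*d,ZT],b),([*d,46],b)])
        if s is not None: opts.append((s,a,b))
    print("options",[round(o[0],1) for o in opts])
    _,a,b=min(opts,key=lambda o:o[0])
    grip(OPEN)
    robot.movep([*g,ZT],a)
    robot.servo_line([*g,39+zs],feed=150)
    grip(0.0,50); w=st()["grip_width"]
    print("grip",round(w*92,1),"mm",st()["contact_force"].round(1))
    if not 10<w*92<22: return False
    robot.servo_line([*g,ZT],feed=150)
    print("lifted",round(st()["grip_width"]*92,1),st()["contact_force"].round(1))
    robot.movep([*d,ZT],b)
    robot.hold(.2)
    print("at",st()["tcp_pos"].round(1),"want",d.round(1))
    robot.servo_line([*d,60],feed=150); robot.hold(.15)
    f0=st()["contact_force"][2]
    for z in np.arange(54,44.4,-1.5):
        robot.servo_line([*d,z],feed=40)
        f=st()["contact_force"][2]
        if f-f0>3: break
    print("down z",z,"df",round(f-f0,1),"t",round(st()["t"],1))
    grip(OPEN); robot.servo_line([*d,ZT],feed=200)
    return True
E
python3 - <<'E'
from h import *
print(pick_place([663.27,-164.01,-2.38],"RL"))
mugs("m2")
E
```

```text
options [np.float64(17.9), np.float64(12.3)]
grip 15.9 mm [-0.2  0.1  2.3]
lifted 16.0 [ 0.6 -1.  -3.6]
at [651.6 126.1 195. ] want [651.3 127.8]
down z 45.0 df 3.7 t 12.8
True
mug [ 495.46 -213.72    2.63   26.26] cost 0.059 seen ['top', 'scene'] net [[492.0, -210.0], [494.0, -214.0]]
mug [ 506.63 -339.56   -3.14   29.17] cost 0.041 seen ['top'] net [[508.0, -336.0], [510.0, -337.0]]
mug [ 644.87 -332.03   -2.55   30.19] cost 0.057 seen ['top', 'scene'] net [[641.0, -333.0], [647.0, -333.0]]
mug [714.46 121.08   2.91  20.25] cost 0.053 seen ['scene'] net [[709.0, 127.0]]
```

The first mug is on its pad. I'll load the rest, looking before each pick.

Run:
```python
from h import *
for pad,g in (("RR",(646,-333)),("FL",(495,-213)),("FR",(506,-340))):
    m=mugs(verbose=0)
    c=[(p,f) for p,f in m if not in_carrier(p) and np.hypot(*(p[:2]-g))<90]
    c.sort(key=lambda q:np.hypot(*(q[0][:2]-g)))
    print(pad,[(q[0].round(2).tolist(),round(q[1],3)) for q in c])
    if not c or np.hypot(*(c[0][0][:2]-g))>60 or c[0][1]>.12: print("stop");break
    if not pick_place(c[0][0],pad): print("grasp failed");break
```

```text
RR [([646.08, -333.83, -2.62, 22.72], np.float64(0.064))]
options [np.float64(23.2), np.float64(6.2)]
grip 15.8 mm [0.1 1.  2.4]
lifted 15.4 [ 0.4  0.  -2. ]
at [643.4  26.7 194.9] want [643.3  28.2]
down z 45.0 df 2.9 t 24.6
FL [([495.51, -213.94, 2.62, 22.38], np.float64(0.07))]
options [np.float64(19.5), np.float64(5.2)]
grip 15.9 mm [-0.6 -0.4  3.2]
lifted 15.6 [ 0.3 -0.1 -2.5]
at [527.9 136.1 195.1] want [527.7 137.8]
down z 45.0 df 3.2 t 35.1
FR [([507.2, -341.52, 3.07, 26.64], np.float64(0.052))]
options [np.float64(25.7), np.float64(6.3)]
grip 15.5 mm [ 0.  -0.2  2.5]
lifted 16.0 [-0.1 -0.7 -2.7]
at [519.8  36.8 195. ] want [519.7  38.1]
down z 45.0 df 5.0 t 46.5
```

Run:
```python
from h import *
robot.movep([400,-480,250],down(0)); 
print(st()["joints"].round(2), car(-150,-112-300))
for p,f in mugs("m3",verbose=1):
    l=CR.T@(p[:2]-CO); print("carrier",l.round(1),"dh",round((p[2]-CY-np.pi+np.pi)%(2*np.pi)-np.pi,2),round(f,3))
for c in CAM:
    viewer.read_camera(c)
    for n in("keeper_rod","rod_tip","rod_shoulder","eye_right"):
        for d in viewer.pinpoint(n,c)[:2]: print(c,n,round(d["confidence"],2),world(d["at"],c).round(1))
a=[cv2.imread(f"pics/m3_{c}.png") for c in("top","scene")]
cv2.imwrite("pics/m3c.png",np.hstack([cv2.resize(a[0][130:340,220:500],(400,300)),cv2.resize(a[1][170:350,180:420],(400,300))]))
```

```text
[ 0.69  0.39  0.17  1.64 -0.07  1.12 -0.69] [ 454.85489014 -319.8950989 ]
mug [712.23 124.13   3.08  27.62] cost 0.142 seen ['top', 'scene'] net [[706.0, 123.0]]
mug [577.42  34.53   3.04  27.42] cost 0.068 seen ['top', 'scene'] net [[574.0, 36.0], [579.0, 34.0]]
mug [582.94 134.89   3.09  32.01] cost 0.045 seen ['top'] net [[579.0, 135.0], [584.0, 131.0]]
mug [701.62  23.98   3.08  29.09] cost 0.111 seen ['top', 'scene'] net [[701.0, 26.0], [704.0, 20.0]]
carrier [71.1 51.2] dh 0.01 0.142
carrier [-56.2 -48.9] dh -0.02 0.068
carrier [-58.7  51.6] dh 0.02 0.045
carrier [ 68.5 -49.5] dh 0.02 0.111
scene keeper_rod 0.63 [ 388.9 -317.4   11.3]
scene keeper_rod 0.42 [485.  -24.5  49.8]
scene rod_tip 0.57 [400.1 -35.9   8.8]
scene rod_shoulder 0.88 [ 389.9 -275.4   14.6]
scene rod_shoulder 0.73 [575.   29.7   1.2]
scene eye_right 0.7 [484.4 -25.   50.1]
scene eye_right 0.59 [398.  238.    1.5]
top keeper_rod 0.91 [ 384.5 -317.6   15.1]
top rod_tip 0.93 [393.1 -34.1  16.7]
top rod_tip 0.42 [576.9  38.2   8.1]
top rod_shoulder 0.77 [ 387.9 -271.9   13.3]
top eye_right 0.63 [480.1 -20.2  48.9]
```

View pics/m3c.png

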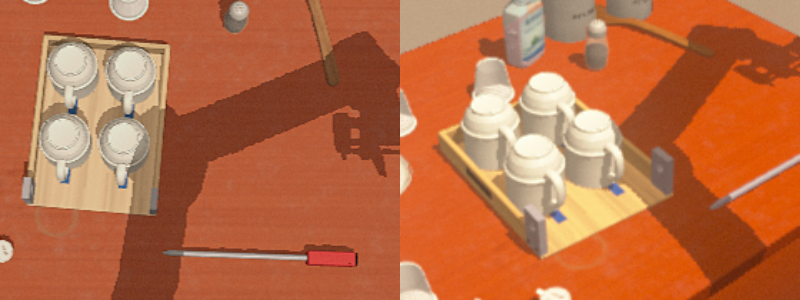

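All four mugs sit on their pads: the carrier-frame residuals are under 4 mm and the yaws are within 0.02 rad. Next I'll fit the rod handle in both views and grasp it.

```bash
cat >> h.py <<'E'
def boxmask(ctr,yaw,dims,c,off=(0,0,0)):
    P=np.array([[a,b,d] for a in(-.5,.5) for b in(-.5,.5) for d in(-.5,.5)])*dims+off
    R=np.array([[np.cos(yaw),-np.sin(yaw),0],[np.sin(yaw),np.cos(yaw),0],[0,0,1]])
    m=np.zeros((480*S,640*S),np.uint8)
    uv=((proj(P@R.T+ctr,c)+.5)*S).round().astype(np.int32)
    cv2.fillConvexPoly(m,cv2.convexHull(uv),255)
    return cv2.resize(m,(640,480),interpolation=cv2.INTER_AREA)/255.
def redmask(im,c,near,r=60):
    b=im.astype(int); hsv=cv2.cvtColor(im,cv2.COLOR_RGB2HSV)
    m=((hsv[...,0]<4)|(hsv[...,0]>170))&(hsv[...,1]>150)&(hsv[...,2]>60)
    uv=proj(near,c)[0].astype(int); k=np.zeros((480,640),bool); k[max(0,uv[1]-r):uv[1]+r,max(0,uv[0]-r):uv[0]+r]=1
    return fill(cv2.morphologyEx((m&k).astype(np.uint8),cv2.MORPH_OPEN,np.ones((2,2))))
def fit_handle(ims,ctr0,yaw0,cams=("top","scene")):
    M={c:redmask(ims[c],c,ctr0) for c in cams}
    f=lambda p:sum(np.abs(boxmask(p[:3],p[3],(80,24,24),c)-M[c]).sum()/M[c].sum() for c in cams)
    x0=np.array([*ctr0,yaw0])
    r=minimize(f,x0,method="Nelder-Mead",options=dict(initial_simplex=np.vstack([x0]+[x0+d for d in np.diag([6,6,6,.1])]),xatol=.02,fatol=1e-4,maxiter=400))
    return r.x,r.fun/len(cams),{c:int(M[c].sum()) for c in cams}
E
python3 - <<'E'
from h import *
ims={c:viewer.read_camera(c) for c in CAM}
print(fit_handle(ims,(388,-318,12),np.pi/2-.03))
for c in CAM: print(fit_handle(ims,(388,-318,12),np.pi/2-.03,(c,)))
E
```

```text
(array([ 376.93133522, -324.1845411 ,   -9.69397461,    2.13235673]), np.float64(16.48804128693731), {'top': 355, 'scene': 8})
(array([ 407.75600737, -324.85989853,  -17.85439668,    2.16372041]), np.float64(28.78529411764706), {'scene': 8})
(array([ 385.82240999, -317.46974471,   14.24700138,    1.55808842]), np.float64(0.11059928196630765), {'top': 355})
```

Run:
```python
from h import *
yaw=1.55; c0=np.array([387,-317.5]); u=np.array([np.cos(yaw),np.sin(yaw)])
g=c0+10*u; cyaw=CY+np.pi/2
pre=car(-150,-441+10); end=car(-150,-152+10)
opts=[]
for k in (0,np.pi):
    s=seq([([*g,120],down(yaw+k)),([*g,4],down(yaw+k)),([*pre,40],down(cyaw+k)),([*end,40],down(cyaw+k)),([*end,200],down(cyaw+k))])
    print(k,s)
    if s is not None: opts.append((s,k))
k=min(opts)[1]
grip(.55); robot.movep([*g,120],down(yaw+k)); robot.servo_line([*g,4],feed=100)
print(st()["tcp_pos"].round(1),st()["contact_force"].round(1))
grip(0,60); print("w",st()["grip_width"]*92)
robot.servo_line([*g,140],feed=120)
robot.movep([*pre,140],down(cyaw+k)); robot.servo_line([*pre,40],feed=120); robot.hold(.4)
print("k",k,"w",st()["grip_width"]*92,st()["tcp_pos"].round(1),pre,st()["contact_force"].round(1),st()["t"])
for c in CAM: 
    im=viewer.read_camera(c); cv2.imwrite(f"pics/r0_{c}.png",im[:,:,::-1])
    for n in("rod_tip","rod_shoulder","eye_right"):
        for d in viewer.pinpoint(n,c)[:1]: print(c,n,round(d["confidence"],2),world(d["at"],c).round(1))
a=[cv2.imread(f"pics/r0_{c}.png") for c in("top","scene")]
cv2.imwrite("pics/r0c.png",np.hstack([cv2.resize(a[0][190:340,300:480],(480,400),interpolation=cv2.INTER_CUBIC)[:,:400],cv2.resize(a[1][220:320,300:400],(400,400),interpolation=cv2.INTER_CUBIC)]))
```

```text
0 13.030582026682989
3.141592653589793 22.41779698934998
[ 387.6 -307.8    4.5] [ 0.4  0.3 -0.5]
w 23.404332885134938
k 0 w 23.622005128654116 [ 453.5 -338.9   40.3] [ 453.33651095 -338.83433132] [ 0.2 -0.8 -1.5] 57.0667
scene rod_tip 0.85 [478.5 -70.7  45.6]
scene rod_shoulder 0.71 [ 455.7 -309.3   49.7]
scene eye_right 0.89 [485.4 -26.3  49.2]
top rod_tip 0.65 [471.7 -64.   51.1]
top rod_shoulder 0.88 [ 451.5 -305.8   45.6]
top eye_right 0.82 [479.6 -20.7  47.9]
```

View pics/r0c.png

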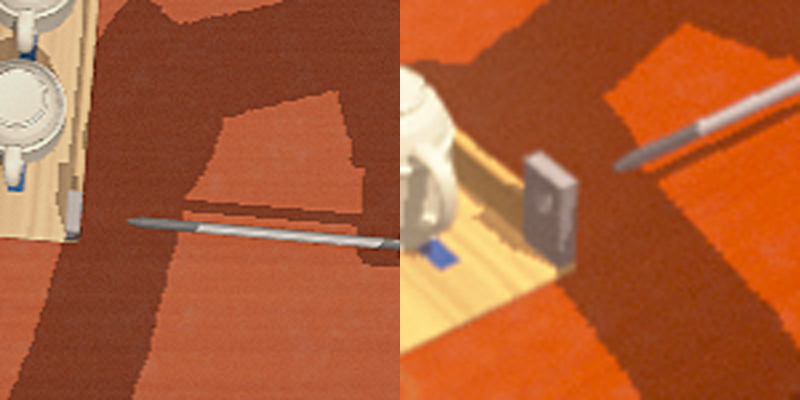

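The top crop shows the shaft running about parallel to the carrier's y axis, with the tip at about (130,220) and the post at (75,215). The scene crop shows the tip at (615,165) and the eyelet at (545,203). I'll measure the sideways offset of the shaft from the eyelet in each camera's pixels and solve for (dx, dz).

```bash
cat >> h.py <<'E'
def post_eye(im,c,y=-106):
    """fit post box in one camera -> world xy of post centre (z range given 0..68)"""
    g0=car(-150,y); hsv=cv2.cvtColor(im,cv2.COLOR_RGB2HSV)
    box=boxmask([*g0,34],CY,(36,12,68),c)>.02; roi=cv2.dilate(box.astype(np.uint8),np.ones((15,15)))>0
    M=fill((roi&(hsv[...,1]<70)).astype(np.uint8))
    f=lambda p:np.abs(boxmask([p[0],p[1],34],CY,(36,12,68),c)-M)[roi].sum()/M.sum()
    r=minimize(f,g0,method="Nelder-Mead",options=dict(initial_simplex=np.array([g0,g0+[5,0],g0+[0,5]]),xatol=.02,fatol=1e-4))
    return r.x,r.fun
def shaft(im,c,a,b):
    """subpixel centreline of grey shaft between world points a,b -> (point, unit dir) px, width"""
    p,q=proj([a,b],c); d=(q-p)/np.linalg.norm(q-p); n=np.array([-d[1],d[0]])
    hsv=cv2.cvtColor(im,cv2.COLOR_RGB2HSV); pts=[]
    sat=hsv[...,1].astype(np.float32)
    for t in np.arange(0,np.linalg.norm(q-p),1.):
        s=np.arange(-9,9.01,.25); xy=p+d*t+s[:,None]*n
        v=cv2.remap(sat,xy[:,0].astype(np.float32)[None],xy[:,1].astype(np.float32)[None],cv2.INTER_LINEAR)[0]
        k=v<(v.min()+v.max())/2
        l,_n=cv2.connectedComponents(k.astype(np.uint8)[None])[1][0],0
        if v.min()>110: continue
        i=l==l[np.argmin(v)]
        if .25*i.sum()<8: pts.append([*(p+d*t+n*s[i].mean()),.25*i.sum()])
    pts=np.array(pts); m=np.median(pts[:,2])
    vx,vy,x,y=cv2.fitLine(pts[:,:2].astype(np.float32),cv2.DIST_HUBER,0,.01,.01).ravel()
    return np.array([x,y]),np.array([vx,vy]),m,len(pts)
E
cat > off.py <<'E'
from h import *
def offset(yt,ye=-106,far=-300,near=None,tag="r"):
    """shaft assumed at carrier x -150 z 48 between carrier y far..near; offset (dx,dz) of shaft line from eye ye, at eye and slope"""
    A=[];B=[];Bs=[]
    for c in ("top","scene"):
        im=viewer.read_camera(c); cv2.imwrite(f"pics/{tag}_{c}.png",im[:,:,::-1])
        pc,f=post_eye(im,c,ye); 
        e=np.array([*pc,48.])
        P,d,w,n=shaft(im,c,[*car(-150,far),48],[*car(-150,near),48])
        nn=np.array([-d[1],d[0]])
        yv=CR@[0,1]
        def res(X): return (proj(X,c)[0]-P)@nn
        J=[-(res(e+v)-res(e)) for v in (np.array([1.,0,0]),np.array([0,0,1.]))]
        A.append(J); B.append(-res(e)*-1)
        far3=e-np.array([*yv,0])*150; Bs.append(res(far3))
        print(c,"post",pc.round(1),round(f,3),"width",w,n,"px off at eye",round(res(e),2),"150 back",round(res(far3),2))
    A=np.array(A)
    # res(eye)=J.(eye-line)  -> eye-line = needed shift
    need=np.linalg.solve(-A,np.array(B)); need2=np.linalg.solve(-A,np.array(Bs))
    print("needed shift (dx,dz) at eye",need.round(2),"150 mm back",need2.round(2))
    return need,need2
E
python3 - <<'E'
from off import *
print(car(-150,-106))
offset(0,near=-175,far=-350)
E
```

```text
[479.30878649 -14.87377677]
top post [480.7 -15.7] 0.152 width 4.0 74 px off at eye -1.25 150 back -1.2
scene post [491.4 -26.7] 0.823 width 4.25 58 px off at eye -3.35 150 back -2.96
needed shift (dx,dz) at eye [1.49 9.93] 150 mm back [1.6  8.51]
```

Run:
```python
from h import *
im=cv2.imread("pics/r_scene.png")[:,:,::-1].copy(); h=cv2.cvtColor(im,cv2.COLOR_RGB2HSV)
print(proj([[*car(-150,-106),0],[*car(-150,-106),68],[*car(-150,-106),48]],"scene").round(1))
print(h[254:292:2,326:350:2,1])
```

```text
[[336.6 285.4]
 [337.2 263.3]
 [337.  269.9]]
[[192 204 200 194 189 194 211 210 198 203 202 205]
 [185 194 196 209 199 214 199 196 203 211 199 205]
 [203 197 180 132  79 126 201 209 195 201 211 195]
 [192 195 149  47  38  41 102 215 209 204 195 193]
 [153 195 171  66  48  42  43  73 182 225 203 208]
 [141 146 163  66  72  55  47  43  51 177 203 204]
 [145 145 143  63  71  65  65  44  45 127 216 207]
 [149 149 127  62  68  71  68  57  55 142 207 212]
 [143 150 127  73  60  55  71  61  51 152 207 215]
 [138 148 119  74  68  58  70  58  54 175 205 221]
 [143 144 123  73  74  65  73  56  51 180 214 202]
 [140 141 129  72  70  75  72  57  58 183 229 210]
 [140 141 133  67  65  70  67  57  69 195 218 217]
 [145 141 140  85  67  73  74  51  71 197 197 206]
 [124 141 137 136  98  72  73  54  66 193 209 207]
 [123 128 122 130 143 110  74  69  73 198 198 208]
 [121 122 130 123 123 131 124  91 122 202 207 216]
 [126 120 124 126 124 124 133 147 176 208 207 209]
 [132 125 119 128 132 144 186 205 212 209 208 212]]
```

Threshold 105 separates the post cleanly, so I'll seed the mask at the post.

Run:
```python
s=open('h.py').read()
s=s.replace('M=fill((roi&(hsv[...,1]<70)).astype(np.uint8))','''l=cv2.connectedComponents((roi&(hsv[...,1]<(100 if c=="scene" else 80))).astype(np.uint8))[1]
    u=proj([*g0,50],c)[0].round().astype(int); M=l==l[u[1],u[0]]; M=fill(M)''')
open('h.py','w').write(s)
from off import *
offset(0,near=-175,far=-350,tag="r1")
im=cv2.imread("pics/r1_top.png")[:,:,::-1].copy()
u=proj([*car(-150,-106),50],"top")[0].round().astype(int);print(u,cv2.cvtColor(im,cv2.COLOR_RGB2HSV)[u[1]-12:u[1]+13,u[0]-8:u[0]+9,1])
```

```text
top post [481.2 -15.5] 0.145 width 4.0 74 px off at eye -1.44 150 back -1.4
scene post [485.8 -20.7] 0.132 width 4.25 58 px off at eye -1.55 150 back -1.27
needed shift (dx,dz) at eye [3.18 2.06] 150 mm back [3.24 1.03]
[327 270] [[ 90  92  93 113 103 101 106 113 122 115 105 104 158 186 192 176 178]
 [ 94  92  96 114 110 103 106 110 120 116 110 106 169 194 196 181 177]
 [ 96  87  96 107 107 105 108 114 131 125 110 106 194 193 177 186 193]
 [ 94  89  93 107 107 111  88  63  60  72  93  96 184 180 188 176 183]
 [ 91  96 109 107 111 109  62  15  23  22  14  24 145 202 172 181 171]
 [ 90  93 113 109 105 115  68  19  26  28  26  20 236 184 181 199 181]
 [ 95  94 109 109 105 119  66  23  28  29  24  30 217 167 186 184 176]
 [ 91  94 112 103 111 105  58  26  28  27  23  28 205 188 194 184 188]
 [ 91  95 112 110 105 104  55  22  29  28  33  61 202 186 196 190 172]
 [ 93  88  90 106 116 107  57  20  25  29  28  12 139 195 170 169 174]
 [ 93  97  94 109 107  88  45  25  31  27  26  26 162 178 187 175 181]
 [ 94  91  93 111 116  93  47  22  29  30  29  72 207 179 200 173 171]
 [ 95  92  93 113 
[... 205 characters left out ...]
 90  93 123  80  37  26  30  24  33 154 196 196 205 173 170]
 [ 94  91  89  87  93  66  20  26  30  24  30 158 185 183 180 182 188]
 [ 93  92  89  85  94  71  20  26  27  24  29 224 207 180 187 171 206]
 [ 92  88  91  86  93  80  25  26  29  27  25 158 193 182 196 183 177]
 [ 91  90  90  87  85  80  26  28  32  27  27 157 181 187 188 189 179]
 [ 91  88  89  86  81  77  31  29  28  48 108 184 194 182 181 186 192]
 [ 84  85  83  85  86  87   8   4   7  28 118 192 187 174 181 177 180]
 [125 113 111  94  80 107 101  87  96  92 120 193 182 188 183 179 181]
 [176 171 180 200 212 215 201 186 171 195 202 190 186 185 179 186 201]
 [167 172 175 175 183 203 198 189 186 184 179 182 189 185 186 183 194]]
```

Run:
```python
from off import *
p=st()["tcp_pos"]+[3.3,0,1.2]
robot.servo_line(p,feed=50); robot.hold(.3)
offset(0,near=-175,far=-350,tag="r2")
yv=np.array([*(CR@[0,1]),0])
p=p+yv*25; robot.servo_line(p,feed=80); robot.hold(.2)
offset(0,near=-150,far=-325,tag="r3")
print(st()["tcp_pos"].round(1),p.round(1))
```

```text
top post [481.  -15.4] 0.142 width 4.0 74 px off at eye 0.03 150 back 0.15
scene post [487.2 -21.9] 0.14 width 4.25 58 px off at eye -0.73 150 back -0.46
needed shift (dx,dz) at eye [-0.55  3.06] 150 mm back [-0.72  2.29]
top post [481.2 -15.2] 0.151 width 4.0 74 px off at eye 0.05 150 back 0.11
scene post [487.2 -21.9] 0.146 width 4.25 59 px off at eye -0.56 150 back -0.4
needed shift (dx,dz) at eye [-0.5  2.4] 150 mm back [-0.58  1.93]
[ 458.5 -314.3   41.1] [ 458.6 -313.9   41.2]
```

Run:
```python
from off import *
p=st()["tcp_pos"]+[-.2,0,1.2]; robot.servo_line(p,feed=50)
yv=np.array([*(CR@[0,1]),0]); robot.hold(.2); f0=st()["contact_force"]
for k in range(10):
    p=p+yv*5; robot.servo_line(p,feed=60); f=st()["contact_force"]-f0
    print(k,f.round(1),(st()["tcp_pos"]-p).round(1))
    if np.linalg.norm(f)>8: break
print(CR.T@(st()["tcp_pos"][:2]-CO))
offset(0,near=-135,far=-300,tag="r4")
a=[cv2.imread(f"pics/r4_{c}.png") for c in("top","scene")]
cv2.imwrite("pics/r4c.png",np.hstack([cv2.resize(a[0][220:320,230:350],(480,400),interpolation=cv2.INTER_CUBIC)[:,80:],cv2.resize(a[1][220:320,250:350],(400,400),interpolation=cv2.INTER_CUBIC)]))
```

```text
0 [ 0.8 -1.4  0.4] [ 0.1  0.7 -0. ]
1 [ 0.6 -1.6  0.6] [0.1 0.5 0. ]
2 [ 1.3 -0.6  0.7] [0.1 0.5 0. ]
3 [-0.6 -0.6  0.6] [0.1 0.4 0. ]
4 [ 0.2 -0.4  0.3] [0.1 0.4 0. ]
5 [ 0.3 -0.6  0.3] [ 0.1  0.5 -0. ]
6 [ 0.1 -1.2  0.8] [0.1 0.5 0. ]
7 [ 0.9 -1.2  1. ] [0.1 0.5 0. ]
8 [ 0.1 -0.9  0.3] [0.1 0.5 0. ]
9 [ 0.  -0.3  0.6] [ 0.1  0.4 -0. ]
[-146.98146686 -355.72470159]
top post [481.  -16.3] 0.464 width 4.0 70 px off at eye -0.05 150 back 0.11
scene post [487.3 -21.9] 0.236 width 4.5 56 px off at eye -0.32 150 back -0.16
needed shift (dx,dz) at eye [-0.06  1.16] 150 mm back [-0.41  0.96]
```

View pics/r4c.png

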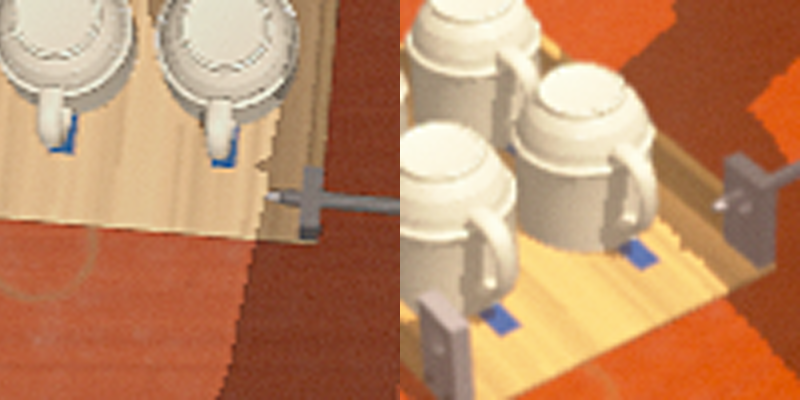

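The tip is through the right eyelet at (270,195) in the top half and (720,203) in the scene half, with no contact force. I'll push on to just short of the left post and check the alignment there.

Run:
```python
from off import *
p=st()["tcp_pos"].copy(); yv=np.array([*(CR@[0,1]),0]); f0=st()["contact_force"]
for k in range(16):
    p=p+yv*10; robot.servo_line(p,feed=80); f=st()["contact_force"]-f0
    if np.linalg.norm(f)>8: print("force",k,f);break
print(f.round(1),CR.T@(st()["tcp_pos"][:2]-CO))
robot.hold(.2)
try: offset(0,ye=106,near=60,far=-80,tag="r5")
except Exception as e: print(e)
for c in CAM:
    for d in viewer.pinpoint("rod_tip",c)[:2]: print(c,round(d["confidence"],2),world(d["at"],c).round(1))
a=[cv2.imread(f"pics/r5_{c}.png") for c in("top","scene")]
cv2.imwrite("pics/r5c.png",np.hstack([cv2.resize(a[0][220:320,220:340],(480,400),interpolation=cv2.INTER_CUBIC)[:,:400],cv2.resize(a[1][240:340,250:350],(400,400),interpolation=cv2.INTER_CUBIC)]))
```

```text
[-0.3  0.2  0.6] [-147.00678055 -195.80633907]
top post [496.8 197.1] 0.168 width 4.0 54 px off at eye 0.19 150 back 0.61
scene post [517.4 182.1] 0.416 width 4.0 36 px off at eye -4.51 150 back -4.34
needed shift (dx,dz) at eye [-3.16 17.32] 150 mm back [-4.28 17.92]
scene 0.82 [499.1 167.6  49.5]
scene 0.7 [569.6 130.1   4. ]
top 0.64 [492.7 170.3  55.3]
```

View pics/r5c.png

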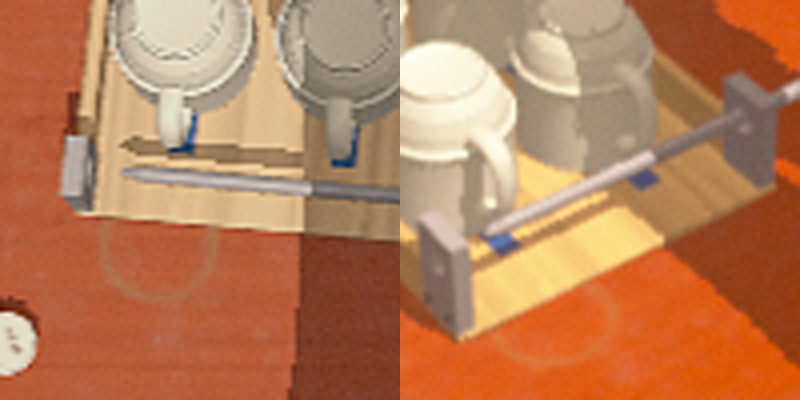

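Run:
```python
from off import *
im=cv2.imread("pics/r5_scene.png")[:,:,::-1].copy(); h=cv2.cvtColor(im,cv2.COLOR_RGB2HSV)
for y in(-106,106):
    print(y,"eye",proj([[*car(-150,y-6),48],[*car(-150,y+6),48]],"scene").round(1).tolist(),"top corners",proj([[*car(-150+a,y+b),68] for a,b in((-18,-6),(-18,6),(18,6),(18,-6))],"scene").round(1).tolist())
    print("bottom front-out",proj([[*car(-168,y-6),0],[*car(-168,y+6),0]],"scene").round(1).tolist())
P,d,w,n=shaft(im,"scene",[*car(-150,-80),48],[*car(-150,60),48]); print(P,d,w,n)
print(h[290:328:2,350-100:374-100,1][:, :26])
big=cv2.resize(im[285:330,245:285],None,fx=13,fy=13,interpolation=cv2.INTER_CUBIC); b2=cv2.resize(im[250:295,320:350],(390,585),interpolation=cv2.INTER_CUBIC)[:,:280]
cv2.imwrite("pics/big.png",np.hstack([big,b2])[:,:,::-1]); print(big.shape)
```

```text
-106 eye [[339.0, 269.0], [335.0, 270.8]] top corners [[343.9, 266.2], [339.9, 268.1], [330.6, 260.4], [334.6, 258.6]]
bottom front-out [[343.1, 288.3], [339.2, 290.2]]
106 eye [[263.0, 304.2], [258.3, 306.4]] top corners [[266.8, 301.9], [262.1, 304.1], [253.5, 295.1], [258.2, 293.0]]
bottom front-out [[268.4, 324.7], [263.8, 326.9]]
[301.04208 283.90924] [ 0.90882003 -0.41718844] 4.0 36
[[ 70  71  66  65  65  65  66  61  66  68  67  67  67  63  67  70  71  69
   67  70  63  50  30  45]
 [ 65  66  66  65  67  67  62  57  52  58  60  64  65  65  69  68  70  70
   70  68  67  66  69  67]
 [ 86  66  64  66  55  43  42  43  40  46  47  58  62  66  64  65  72  70
   69  68  71  69  66  66]
 [136 123  82  69  65  53  46  42  43  42  42  39  46  60  61  65  67  70
   70  70  72  63  43  26]
 [138 136 136 122  89  68  64  59  47  43  41  44  40  42  47  52  78  97
   94  72  30  42  41  37]
 [150 151 149 149 132  75  61  71  65  56  46  42  40  42  40  40  54 106
  139 141 132  63  86 117]
 [149 139 144 147 136  88  62  65  66  74  65  57  47  44  46  42  60 107
  121 127 124 125 123  33]
 
[... 525 characters left out ...]
 138 105  87  71  72  68  70  70  59  52  54  52  64
  108 130 128 132 136 131]
 [200 190 196 190 190 180 142  88  66  72  69  66  72  66  56  54  53  61
  108 133 126 128 133 128]
 [217 195 196 184 180 186 187 171 124  87  73  71  75  66  62  50  51  59
   98 128 131 130 129 132]
 [220 200 200 192 205 192 195 197 207 159 113  93  80  70  57  50  48  54
   99 130 132 130 133 133]
 [219 216 204 221 210 218 211 205 204 205 193 163 111  75  58  58  79 105
  117 132 148 149 156 176]
 [209 221 216 213 244 222 219 219 212 217 219 223 194 164 132 142 148 160
  180 196 216 209 204 186]
 [213 219 219 222 219 215 220 214 219 217 223 224 218 212 204 200 205 209
  205 205 207 213 208 205]]
(585, 520, 3)
```

View pics/big.png

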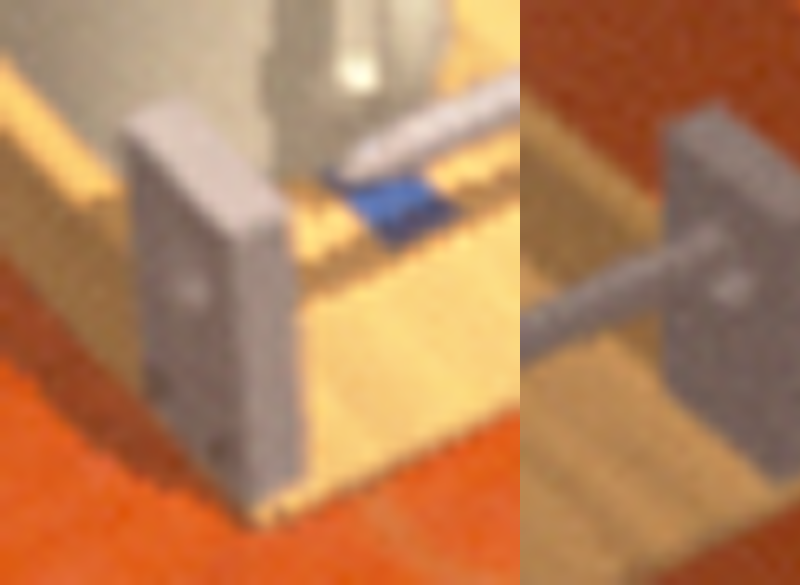

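The shaft line passes the left post at about the same spot relative to the lit hole rim as at the right post: (258.7,303.4) against about (258.7,303.5). The top view agrees to within 0.5 mm. I'll push home under force guard.

Run:
```python
from off import *
p=st()["tcp_pos"].copy(); yv=np.array([*(CR@[0,1]),0]); robot.hold(.2); f0=st()["contact_force"]
for k in range(40):
    p=p+yv*(5 if k<8 else 2); robot.servo_line(p,feed=60 if k<8 else 25); s=st(); f=s["contact_force"]-f0
    if k%3==0: print(k,f.round(1),round((CR.T@(s["tcp_pos"][:2]-CO))[1],1))
    if np.linalg.norm(f)>(10 if k>8 else 8): break
    if (CR.T@(s["tcp_pos"][:2]-CO))[1]>-134: break
print("end",k,f.round(1),(CR.T@(s["tcp_pos"][:2]-CO)).round(1),"w",s["grip_width"]*92)
for c in CAM:
    im=viewer.read_camera(c); cv2.imwrite(f"pics/r6_{c}.png",im[:,:,::-1])
    for n in("rod_tip","rod_shoulder"):
        for d in viewer.pinpoint(n,c)[:1]:
            w=world(d["at"],c); print(c,n,round(d["confidence"],2),(CR.T@(w[:2]-CO)).round(1),w[2].round(1))
a=[cv2.imread(f"pics/r6_{c}.png") for c in("top","scene")]
cv2.imwrite("pics/r6c.png",np.hstack([cv2.resize(a[0][200:320,210:370],(480,360),interpolation=cv2.INTER_CUBIC)[:,:400],cv2.resize(a[1][220:340,240:373],(400,360),interpolation=cv2.INTER_CUBIC)]))
```

```text
0 [ 0.1 -0.9  0.2] -190.9
3 [ 0.9 -0.1  0.1] -176.0
6 [0.8 0.5 0.3] -161.0
9 [-0.4 -0.5 -0.3] -152.3
12 [ 0.2 -0.2  0.3] -146.2
15 [ -1.3 -11.6   1. ] -144.3
end 15 [ -1.3 -11.6   1. ] [-147.1 -144.3] w 23.77413998732674
scene rod_tip 0.66 [-147.   127.7] 45.8
scene rod_shoulder 0.59 [-145.9 -115.2] 53.6
top rod_tip 0.69 [-152.1  131.2] 52.2
top rod_shoulder 0.77 [-149.5 -111.2] 51.7
```

View pics/r6c.png

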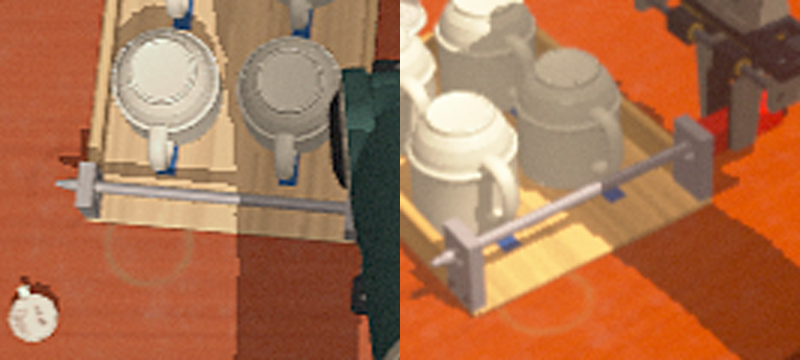

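The tip is out past the left post, at (65,184) in the top half and (437,262) in the scene half, and the shoulder is against the right post. I'll lower slightly, release, retreat and check.

Run:
```python
from off import *
p=st()["tcp_pos"].copy(); f0=st()["contact_force"]
for k in range(4):
    p[2]-=1; robot.servo_line(p,feed=20); 
    if st()["contact_force"][2]-f0[2]>3: break
print("lowered",k+1,(st()["contact_force"]-f0).round(1))
grip(.55); robot.hold(.3); p[2]+=150; robot.servo_line(p,feed=120)
robot.movep([400,-480,250],down(0)); robot.hold(.5)
for q,f in mugs("f",verbose=0):
    print("mug",(CR.T@(q[:2]-CO)).round(1),round((q[2]-CY)%(2*np.pi)-np.pi,2),round(f,3))
for c in CAM:
    viewer.read_camera(c)
    for n in("rod_tip","rod_shoulder"):
        for d in viewer.pinpoint(n,c)[:1]:
            w=world(d["at"],c); print(c,n,round(d["confidence"],2),(CR.T@(w[:2]-CO)).round(1),w[2].round(1))
print(st()["t"])
a=[cv2.imread(f"pics/f_{c}.png") for c in("top","scene")]
cv2.imwrite("pics/fc.png",np.hstack([cv2.resize(a[0][140:320,200:400],(400,360),interpolation=cv2.INTER_CUBIC),cv2.resize(a[1][200:350,220:387],(400,360),interpolation=cv2.INTER_CUBIC)]))
```

```text
lowered 4 [ 1.1  6.6 -0.8]
mug [-59.7  51.1] 0.03 0.079
mug [-56.7 -48.9] -0.01 0.065
mug [67.9 51.2] 0.01 0.066
mug [ 68.3 -49.5] -0.02 0.057
scene rod_tip 0.87 [-141.3  127.4] 49.8
scene rod_shoulder 0.95 [-148.7 -115.2] 45.2
top rod_tip 0.6 [-152.5  131.7] 58.3
top rod_shoulder 0.81 [-150.8 -113.1] 44.1
77.5083
```

View pics/fc.png

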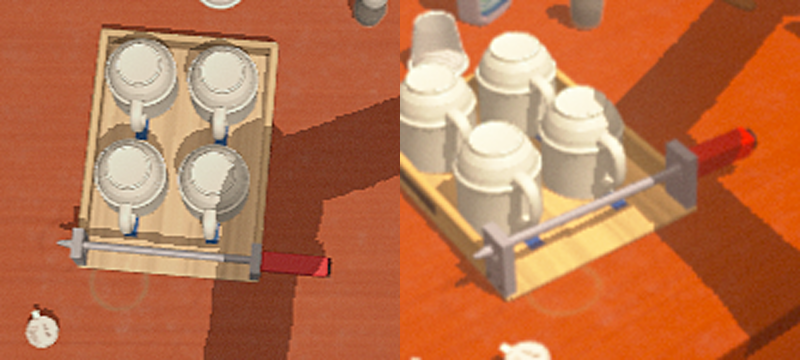

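Everything is in place: four mugs on their pads, and the rod through both eyelets with its handle against the right post at (258,262) in the top half.

```bash
python3 -c "
from cell import robot
print(robot.job_done())"
```

```text
the job is handed in; nothing more can be done
None
```

I handed the job in at about 78 s: all four mugs stand upside down on their pads, within about 4 mm and 2° by camera, and the keeper rod is through both eyelets with its handle against the right post. I didn't re-measure the cup, creamers and fork after loading, and the hand-in call returned no verdict.

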